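# Tip a bored block onto the drilling board and set it home against the rails

### The arm

A 6-joint arm with a two-finger parallel gripper is mounted at the origin on the work surface. World frame = base frame: x ahead of the robot, y to its left, z up, the work surface at z = 0. Lengths are in m, angles in degrees, forces in N, time in s.
With the tool pointing down it reaches from about 0.35 to 0.975 m from the base axis. Payload 7.1 kg.
Tool frame: the origin (TCP) lies midway between the tips of the shut fingers; the grasp point (between the pads) lies 19 mm behind it; z points along the fingers, x is the direction in which the jaws open and shut, and the axes are right-handed (so a half turn about z gives the same grasp; the last joint's range is limited). The gripper opens to 88 mm and grips with 3 to 60 N. Pads are 20 mm wide; open, the fingers measure 115 mm over their backs; the gripper's body (75 mm by 178 mm) begins 61 mm behind the grasp point.
Start: joints at [64.343, 24.242, 93.386, -0, 62.372, -1.089], TCP at [0.26, 0.568, 0.223] pointing down, gripper open.
Joint ranges: [-172.04, 172.04], [-51.8, 120.97], [4.93, 147.93], [-75.15, 255.16], [6.16, 154.13], [-145.62, 145.62]. Speed limits (degrees/s): [136.94, 136.94, 172.46, 180, 180, 180].

### API

Orientations are given as a 3x3 rotation matrix whose columns are the frame's x, y, z axes.
In Python, from station import * gives the robot as it stands.
- The arm moves only by the shell command python3 -m crank 'ROWS'. ROWS is JSON, a list of rows, each an object of numbers: "x", "y", "z": the shift along the tool's x, y, z in m; "roll": the turn about the tool's z in degrees; "claw": the finger opening in m, from 0 to 0.0878. In form: [{"x": .., "y": .., "z": .., "roll": .., "claw": ..}, ...]. A call has exactly 5 rows; each row shifts and turns the pose as measured when the row begins, along the tool's axes as they then stand; what a row does not reach is not made up. A row lasts 1/10 s, in which the tool goes at most 50 mm and 8.59 degrees, less where a joint would pass 70% of its speed; a pose out of reach is approached as far as the arm can. A call with a gripper value outside its range is refused whole. The fingers move at their own pace and stop on an object; the grip force is fixed at half the most. Time passes only in rows, so rows that do not move let the fingers close, or fill a call up. It gives the time, the measured TCP pose, the force and the opening at its end, in the units of the state.
- observe(): the state, without advancing time (a new reading comes with each control period).
- get_image(name): name is "scene" or "side" or "wrist"; returns (picture, depth): 384x512x3 uint8, red, green, blue; 384x512 float32, m along the optical axis (not along the pixel's ray), 0 where there is no reading.
- calibration(name): a dict with "camera_matrix" (3x3 intrinsics, pixels), "extrinsics" (4x4, takes a point from camera to world coordinates). Camera axes: x right, y down, z forward; pixel columns grow to the right and rows downward; lengths in m; the calibration is good to about 2 mm. A picture is of the moment at which its call begins: read the wrist's pose just before it. calibration takes no time and is no camera call; for the wrist camera it gives the pose at the moment of the call.
- hand_in(): hands the job in, once; it reports no verdict.
Trained networks look in the newest picture that a camera, given by its name, has taken for a name from the list of things; names that differ only in an ending like _2 or _b are one class to them, and where a whole thing is asked for, a point or a joint stands for the part that bears it (a point fixed in the world has none). Each returns a list of dicts, best first, with "p" (0 to 1); they miss things now and then, are a little off and sometimes report something else, mostly with a low value. They report only what shows in the picture. A call takes as long as a camera call. They do not tell look-alikes from the thing itself.
- look_for(camera, thing): "location" ([column, row] in pixels, amid what is visible of it).
- masks_of(camera, thing): "region" (384x512 bool, what is visible of it) and "location" ([column, row] in pixels, amid what is visible of it).
The state is a dict: "time_s": time; "qpos": joint angles; "dq": joint speeds; "effort": joint torques, N m; "tool_pos": TCP position; "tool_rot": TCP orientation; "force": force on the tool from outside, world axes, zero at the start; "moment": the same for the moment, N m; "finger_gap": finger opening in m.
Only numpy, scipy, OpenCV 4.12 (cv2) and the standard library are available. Lean on these libraries where they do the work, as an engineer would, in place of code of your own. Each camera call takes 0.05 s, during which the arm holds its last target.

### The job

Stand the tall bored aluminium block upright on the bench with its foot against the open edge of the plywood drilling board (the edge opposite the end rail), its bored face away from the board, and let go of it. Then tip it over that edge onto the board by pushing high on the bored face, so that it lies flat with the bore facing up. Finally take hold of it again as it lies and set it home in the corner, touching both steel rails, and leave everything else on the bench where it is.

Things in the scene. Friction and masses are not known exactly. Their poses are not given: they have to be found in the camera images.
- block_center (a point): Centre of the bored aluminium block, 44 (its x) x 50 (y) x 120 (z), 0.6 to 0.85 kg, loose, first upright: z up, centre 60 above the bench. Its -y face has a blind bore 26 wide, 14 deep, 48 above the foot, four small holes round it; other faces plain. At first the bored face looks to the right of the robot (-y, within 35 degrees). The tallest of three pieces of stock at the right
- board: Drilling board: plywood, fixed, 150 (its x) x 230 (y) x 12 thick, origin at the centre of its underside, y towards the end rail, z up. Two steel rails, 20 wide, stand 10 above it: the end rail along x over its whole width at the +y end, the side rail along y at the +x side, for 95 from the end rail
- board_edge (a point): Middle of the upper edge of the board's open (-y) end, 12 above the bench: the tipping stop. Axes as the board: x along the edge, y over the board, z up. Bare bench on its -y side. Tipped over it towards +y, the block turns about this edge and falls to lie on the board, some 12 of its foot overhanging
- board_corner (a point): Inner corner of the two rails at the board's upper surface, 12 above the bench; axes as the board. The end rail's inner face is y = 0 here, the side rail's is x = 0. Lying with its 120 length along y, the block is home with its centre at (-22, -60, 25) mm here
- round_bar: Plain aluminium round bar standing on end, 48 diameter x 105 tall; bystander. Origin at the centre of its underside
- plain_block: Shorter plain aluminium block, 50 x 44 x 80 tall, no bore; bystander. Origin at the centre of its underside
- pot: White open pot, 84 across, 95 tall, towards the far right of the bench; bystander. Origin at the centre of its underside
- oil_bottle: White bottle, 64 across, 170 tall, far left; bystander. Origin at the centre of its underside
- screwdriver: Screwdriver, 190 long, lying beyond the block's standing place; bystander
- brush: Wooden-handled brush, 200 long, lying at the near left; bystander
- hammer: Hammer, 260 long, lying at the left; bystander
Things that resemble listed ones, but are neither listed nor needed, are in the scene too. Leave any black, blue or purple look-alike of the part that bears block_center alone.

How it is judged (in metres and radians):
On the way, in this order (a step that is already met when the one before it is completed fails the run):
1. the block stands upright on the bench, released, its foot against the board's open edge (y of block_center in the frame of board_edge between -0.034 and -0.022 m and x of block_center in the frame of board_edge between -0.055 and 0.055 m and z of block_center in the frame of board_edge below 0.052 m and angle between block_center's own z axis and vertical below 0.05 rad and angle between the y axis of block_center and the y axis of board_edge, either way round below 0.12 rad and contact force between the fingers and block below 0.3 N), for 0.2 s.
2. the block is tipping over the board's edge, its foot at the stop, not lifted (angle between block_center's own z axis and vertical between 0.2 and 1.1 rad and angle between block_center's own y axis and vertical above 1.7 rad and y of block_center in the frame of board_edge between -0.03 and 0.06 m and z of block_center in the frame of board_edge below 0.075 m), for 0.04 s.
3. the block lies flat on the board, bore up, and is let go (angle between block_center's own y axis and vertical above 3.06 rad and angle between the z axis of block_center and the y axis of board_edge, either way round below 0.3 rad and contact force between the fingers and block below 0.3 N and z of block_center in the frame of board_corner between 0.021 and 0.029 m), for 0.2 s.
At the end, for the whole second after the job is handed in: The block lies flat on the board, bore up, along the side rail, its centre within 2.5 mm of touching both rails and its length within 0.03 rad of the side rail (angle between block_center's own y axis and vertical above 3.06 rad and z of block_center in the frame of board_corner between 0.021 and 0.029 m and x of block_center in the frame of board_corner between -0.0245 and -0.0195 m and y of block_center in the frame of board_corner between -0.0625 and -0.0575 m and angle between the z axis of block_center and the y axis of board_corner, either way round below 0.03 rad).
It fails at once if another thing on the bench moved by more than 30 mm (distance of any of round_bar, plain_block, pot, oil_bottle, screwdriver, brush, hammer from where it was at the start of the episode above 0.03 m).
It also fails if it takes over 72 s, if anything falls off the work surface, if the arm or the gripper's body presses on something with over 40 N, if the wrist force passes 120 N, or if a joint passes its speed limit or range.

## Working session

There is one attempt and no reset: what is moved stays moved. The work goes in short steps, Python scripts to look and compute and a shell command to move; the robot and the scene stay as the last step left them, time stands still between calls to the robot, and variables do not carry over. Pictures are saved under pics/ and viewed, and the job is handed in when it is done.

```bash
ls; mkdir -p pics; python3 - <<'E'
from station import *
import cv2, numpy as np
s=observe(); print({k:np.round(v,3).tolist() for k,v in s.items()})
for n in ["scene","side","wrist"]:
    im,d=get_image(n); c=calibration(n)
    cv2.imwrite(f"pics/{n}0.png",im[:,:,::-1]); np.savez(f"pics/{n}0.npz",im=im,d=d,K=c["camera_matrix"],T=c["extrinsics"])
    print(n,np.round(c["camera_matrix"],1).tolist(),np.round(c["extrinsics"],3).tolist())
E
```

```text
pics
{'time_s': 0.0, 'qpos': [64.34, 24.284, 93.433, -0.0, 62.37, -1.088], 'dq': [0.035, 0.008, 0.059, -0.034, 0.029, 0.034], 'effort': [-0.0, -54.461, -27.367, 0.064, 0.023, -0.0], 'tool_pos': [0.26, 0.568, 0.222], 'tool_rot': [[0.416, 0.909, -0.001], [0.909, -0.416, -0.001], [-0.002, -0.0, -1.0]], 'force': [-1.448, -0.331, 0.189], 'moment': [0.032, 0.048, 0.024], 'finger_gap': 0.088}
scene [[349.3, 0.0, 254.6], [0.0, 349.3, 187.6], [0.0, 0.0, 1.0]] [[-0.328, 0.538, -0.777, 1.215], [0.944, 0.167, -0.283, 0.325], [-0.022, -0.827, -0.562, 0.556], [0.0, 0.0, 0.0, 1.0]]
side [[390.0, 0.0, 256.7], [0.0, 390.0, 194.5], [0.0, 0.0, 1.0]] [[0.765, -0.353, 0.538, -0.138], [-0.643, -0.449, 0.62, -0.693], [0.022, -0.821, -0.571, 0.773], [0.0, 0.0, 0.0, 1.0]]
wrist [[266.7, 0.0, 259.2], [0.0, 266.7, 193.3], [0.0, 0.0, 1.0]] [[0.415, 0.882, 0.222, 0.2], [0.91, -0.402, -0.104, 0.597], [-0.002, 0.245, -0.97, 0.384], [0.0, 0.0, 0.0, 1.0]]
```

View pics/scene0.png

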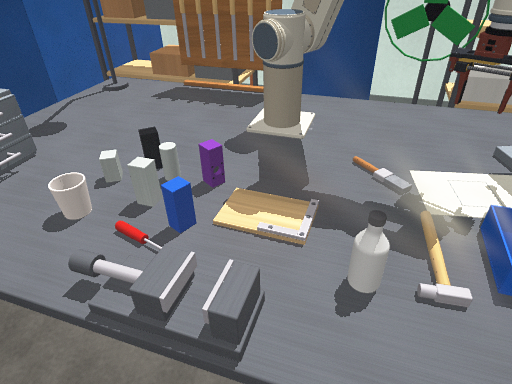

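View pics/side0.png

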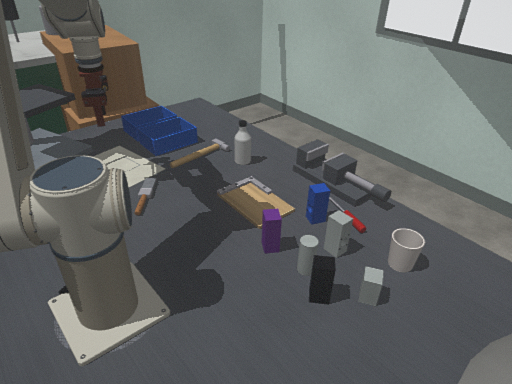

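View pics/wrist0.png

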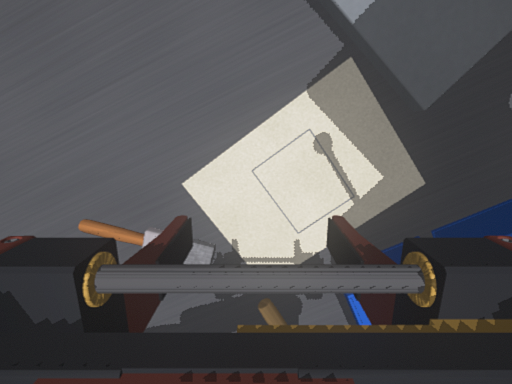

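The candidates are gray block (scene 144,182 / side 338,235), purple (212,163), blue (179,205), black (150,147), and short block (110,165). The gray one fits: it is bare aluminium, the tallest stock, and has holes on its right-hand face. I'll confirm with a crop.

```bash
cat > h.py <<'E'
import numpy as np, cv2
def load(f):
    z=np.load(f"pics/{f}.npz"); return z["im"],z["d"],z["K"],z["T"]
def cloud(d,K,T):
    v,u=np.mgrid[:d.shape[0],:d.shape[1]]
    P=np.stack([(u-K[0,2])/K[0,0]*d,(v-K[1,2])/K[1,1]*d,d],-1)
    W=P@T[:3,:3].T+T[:3,3]; W[d<=0]=np.nan
    return W
def proj(p,K,T):
    c=(np.asarray(p)-T[:3,3])@T[:3,:3]; return c[...,:2]/c[...,2:]*[K[0,0],K[1,1]]+[K[0,2],K[1,2]]
E
python3 - <<'E'
from h import *
a=load("side0")[0][190:310,280:420]; b=load("scene0")[0][140:240,90:190]; c=load("scene0")[0][175:255,200:340]
o=np.zeros((600,800,3),np.uint8)
a=cv2.resize(a,None,fx=3,fy=3,interpolation=2); o[:360,:420]=a
b=cv2.resize(b,None,fx=3.6,fy=3.6,interpolation=2); o[:360,430:790]=b
c=cv2.resize(c,None,fx=2.9,fy=2.9,interpolation=2); o[365:365+c.shape[0],:c.shape[1]]=c
cv2.imwrite("pics/crop0.png",o[:,:,::-1])
for n in ["scene0","side0"]:
    im,d,K,T=load(n); W=cloud(d,K,T)
    pts={"scene0":[(144,182),(144,163),(180,188),(110,156),(150,132),(212,147),(168,147),(268,212),(222,210),(234,193),(200,240)],"side0":[(338,218),(340,240),(318,190),(255,200),(310,240),(321,260)]}[n]
    for p in pts: print(n,p,np.round(W[p[1],p[0]],3))
E
```

```text
scene0 (144, 182) [ 0.612 -0.192  0.076]
scene0 (144, 163) [ 0.591 -0.195  0.12 ]
scene0 (180, 188) [ 0.664 -0.053  0.12 ]
scene0 (110, 156) [ 0.531 -0.358  0.082]
scene0 (150, 132) [ 0.432 -0.282  0.121]
scene0 (212, 147) [ 0.465 -0.067  0.121]
scene0 (168, 147) [ 0.476 -0.198  0.107]
scene0 (268, 212) [0.558 0.12  0.013]
scene0 (222, 210) [0.587 0.007 0.015]
scene0 (234, 193) [0.507 0.008 0.014]
scene0 (200, 240) [ 0.69  -0.005  0.001]
side0 (338, 218) [ 0.581 -0.205  0.119]
side0 (340, 240) [ 0.571 -0.231  0.063]
side0 (318, 190) [ 0.641 -0.077  0.118]
side0 (255, 200) [0.554 0.111 0.014]
side0 (310, 240) [ 0.468 -0.21   0.105]
side0 (321, 260) [ 0.424 -0.286  0.119]
```

View pics/crop0.png

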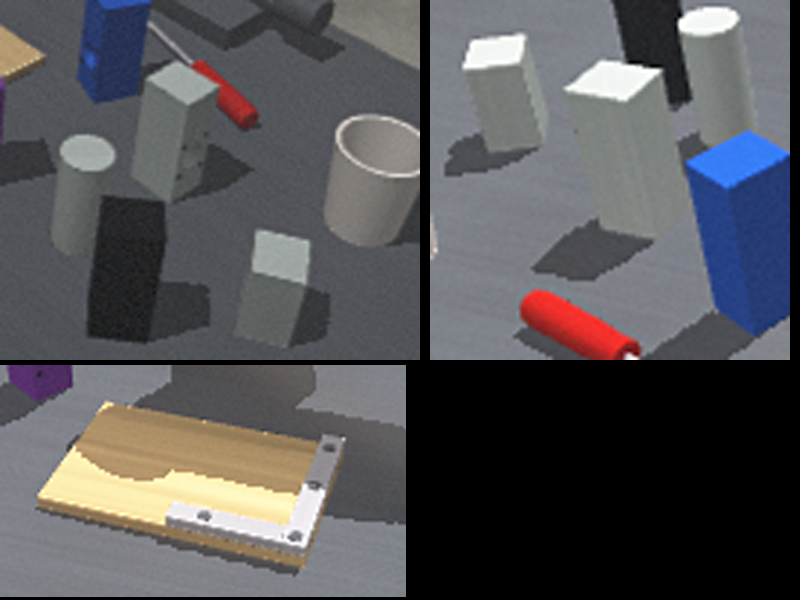

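The crop confirms it: the gray aluminium block at side (338,235) has a bore and small holes, and its top is at z≈0.12. Next I'll measure the block, board and neighbours.

```bash
cat >> h.py <<'E'
def rect(pts):
    r=cv2.minAreaRect((pts[:,:2]*1000).astype(np.float32)); b=cv2.boxPoints(r)
    return np.round(r[0],1),np.round(r[1],1),round(r[2],1),np.round(b,1).tolist()
def top(W,c,rad,z0,z1):
    m=(np.hypot(W[...,0]-c[0],W[...,1]-c[1])<rad)&(W[...,2]>z0)&(W[...,2]<z1)
    n,l,st,_=cv2.connectedComponentsWithStats(m.astype(np.uint8))
    k=1+np.argmax(st[1:,4]); p=W[l==k]; return p
E
python3 - <<'E'
from h import *
for n in ["scene0","side0"]:
    im,d,K,T=load(n); W=cloud(d,K,T)
    for nm,c,r,z0,z1 in [("block",(.585,-.2),.06,.113,.127),("blue",(.655,-.06),.05,.113,.127),("purple",(.465,-.07),.05,.113,.127),("round",(.472,-.204),.05,.1,.112),("black",(.43,-.284),.06,.113,.127),("plain",(.531,-.358),.06,.074,.088),("board",(.57,.1),.25,.008,.0165),("rails",(.6,.18),.2,.0185,.03)]:
        p=top(W,c,r,z0,z1); print(n,nm,len(p),np.round(np.median(p[:,2]),4),*rect(p))
E
```

```text
scene0 block 251 0.1209 [ 590.4 -206.1] [47.3 51.6] 0.4 [[566.5999755859375, -180.5], [566.9000244140625, -232.0], [614.2999877929688, -231.6999969482422], [613.9000244140625, -180.1999969482422]]
scene0 blue 320 0.1211 [652.5 -71.3] [46.4 52.2] 66.0 [[619.2999877929688, -81.9000015258789], [667.0, -103.0999984741211], [685.7999877929688, -60.79999923706055], [638.0999755859375, -39.599998474121094]]
scene0 purple 197 0.121 [452.7 -79.4] [53.  45.5] 56.9 [[419.20001220703125, -89.19999694824219], [457.29998779296875, -114.0999984741211], [486.29998779296875, -69.69999694824219], [448.20001220703125, -44.79999923706055]]
scene0 round 133 0.1061 [ 468.5 -206.6] [45.  44.9] 5.1 [[444.1000061035156, -186.1999969482422], [448.1000061035156, -230.89999389648438], [493.0, -226.89999389648438], [489.0, -182.1999969482422]]
scene0 black 156 0.1211 [ 424.7 -295.2] [49.6 49.8] 42.3 [[389.6000061035156, -293.5], [423.20001220703125, -330.29998779296875], [459.8999938964844, -296.8999938964844], [426.29998779296875, -260.1000061035156]]
scene0 plain 162 0.0809 [ 522.7 -373.1] [53.1 43.7] 31.7 [[4
[... 1528 characters left out ...]
01220703125], [457.3999938964844, -297.79998779296875], [425.6000061035156, -261.3999938964844]]
side0 plain 296 0.0793 [ 519.5 -375.4] [52.6 43.7] 32.3 [[485.6000061035156, -371.0], [509.0, -407.8999938964844], [553.4000244140625, -379.79998779296875], [530.0999755859375, -342.8999938964844]]
side0 board 1450 0.0111 [554.3 114.4] [232.5 152.3] 88.8 [[475.79998779296875, -0.30000001192092896], [628.0999755859375, -3.4000000953674316], [632.9000244140625, 229.0], [480.6000061035156, 232.1999969482422]]
side0 rails 242 0.021 [555.4 174.4] [118.6 153.1] 86.7 [[475.70001220703125, 119.5999984741211], [628.5, 110.80000305175781], [635.2000122070312, 229.1999969482422], [482.3999938964844, 238.0]]
```

Block centre is about (0.590,-0.206) with yaw ≈0. The board's open edge is at y≈0 with its middle at x≈0.553 and yaw about -1°. Blue and purple flank the standing place, leaving a free gap in x of 0.485–0.618. I'll roll the tool so the jaws lie along world x.

```bash
python3 -m crank '[{"x":0,"y":0,"z":-0.02,"roll":8.5},{"x":0,"y":0,"z":-0.02,"roll":8.5},{"x":0,"y":0,"z":-0.02,"roll":8.5},{"x":0,"y":0,"z":0,"roll":8.5},{"x":0,"y":0,"z":0,"roll":8.5}]'
python3 -m crank '[{"x":0,"y":0,"z":0,"roll":8.5},{"x":0,"y":0,"z":0,"roll":8.5},{"x":0,"y":0,"z":0,"roll":6},{"x":0,"y":0,"z":0,"roll":0},{"x":0,"y":0,"z":0,"roll":0}]'
cat >> h.py <<'E'
def st():
    from station import observe
    s=observe(); R=np.array(s["tool_rot"]); 
    print("t",round(s["time_s"],2),"p",np.round(s["tool_pos"],4).tolist(),"ang",round(float(np.degrees(np.arctan2(R[1,0],R[0,0]))),2),"zc",np.round(R[:,2],3).tolist(),"F",np.round(s["force"],1).tolist(),"gap",round(s["finger_gap"],4),"q",np.round(s["qpos"],1).tolist())
    return s
def togo(t,ang=None):
    s=st(); R=np.array(s["tool_rot"]); d=R.T@(np.array(t)-s["tool_pos"]); print("togo tool mm",np.round(d*1000,1).tolist(), "roll", None if ang is None else round(float(np.degrees(np.arctan2(R[1,0],R[0,0]))-ang),2))
E
python3 -c "
from h import *; togo([.575,-.206,.243],0)"
```

```text
t 0.15 p [0.2596, 0.568, 0.2221] ang 65.43 zc [-0.001, -0.001, -1.0] F [0.1, 0.6, -0.3] gap 0.0879 q [64.3, 24.3, 93.4, -0.0, 62.4, -1.1]
togo tool mm [-572.9, 608.6, -20.2] roll 65.43invalid input at $[0]: expected keys x, y, z, roll, claw
invalid input at $[0]: expected keys x, y, z, roll, claw
```

```bash
python3 -m crank '[{"x":0,"y":0,"z":-0.02,"roll":8.5,"claw":0.0878},{"x":0,"y":0,"z":-0.02,"roll":8.5,"claw":0.0878},{"x":0,"y":0,"z":-0.02,"roll":8.5,"claw":0.0878},{"x":0,"y":0,"z":0,"roll":8.5,"claw":0.0878},{"x":0,"y":0,"z":0,"roll":8.5,"claw":0.0878}]'
python3 -m crank '[{"x":0,"y":0,"z":0,"roll":8.5,"claw":0.0878},{"x":0,"y":0,"z":0,"roll":8.5,"claw":0.0878},{"x":0,"y":0,"z":0,"roll":8.5,"claw":0.0878},{"x":0,"y":0,"z":0,"roll":0,"claw":0.0878},{"x":0,"y":0,"z":0,"roll":0,"claw":0.0878}]'
python3 -c "
from h import *; togo([.575,-.206,.243],0)"
```

```text
time_s: 0.65
tool_pos: [0.259, 0.5667, 0.2819]
tool_rot: [[0.926, 0.378, -0.003], [0.378, -0.926, -0.006], [-0.005, 0.004, -1.0]]
force: [0.2, 0.3, 0.2]
finger_gap: 0.0878
time_s: 1.15
tool_pos: [0.2587, 0.5661, 0.2811]
tool_rot: [[0.998, -0.06, -0.004], [-0.06, -0.998, -0.007], [-0.003, 0.008, -1.0]]
force: [0.3, 0.5, 0.5]
finger_gap: 0.0878
t 1.15 p [0.2587, 0.5661, 0.2811] ang -3.45 zc [-0.004, -0.007, -1.0] F [0.3, 0.5, 0.5] gap 0.0878 q [64.3, 20.9, 90.3, -0.0, 69.3, 67.8]
togo tool mm [362.3, 751.4, 42.7] roll -3.45
```

```bash
python3 -m crank '[{"x":0.023,"y":0.044,"z":0,"roll":0,"claw":0.0878},{"x":0.023,"y":0.044,"z":0,"roll":0,"claw":0.0878},{"x":0.023,"y":0.044,"z":0,"roll":0,"claw":0.0878},{"x":0.023,"y":0.044,"z":0,"roll":0,"claw":0.0878},{"x":0.023,"y":0.044,"z":0,"roll":0,"claw":0.0878}]'
python3 -m crank '[{"x":0.023,"y":0.044,"z":0,"roll":0,"claw":0.0878},{"x":0.023,"y":0.044,"z":0,"roll":0,"claw":0.0878},{"x":0.023,"y":0.044,"z":0,"roll":0,"claw":0.0878},{"x":0.023,"y":0.044,"z":0,"roll":0,"claw":0.0878},{"x":0.023,"y":0.044,"z":0,"roll":0,"claw":0.0878}]'
python3 -c "
from h import *; togo([.575,-.206,.243],0)"
```

```text
time_s: 1.65
tool_pos: [0.3618, 0.3406, 0.2809]
tool_rot: [[0.999, -0.032, -0.003], [-0.032, -0.999, -0.006], [-0.003, 0.006, -1.0]]
force: [1.2, -0.7, 0.2]
finger_gap: 0.0877
time_s: 2.15
tool_pos: [0.4706, 0.1152, 0.2829]
tool_rot: [[1.0, -0.012, -0.001], [-0.012, -1.0, -0.005], [-0.001, 0.005, -1.0]]
force: [0.7, 0.8, 0.2]
finger_gap: 0.088
t 2.15 p [0.4706, 0.1152, 0.2829] ang -0.66 zc [-0.001, -0.005, -1.0] F [0.7, 0.8, 0.2] gap 0.088 q [12.5, 8.1, 107.2, -0.3, 64.8, 13.3]
togo tool mm [108.1, 319.8, 41.4] roll -0.66
```

```bash
cat >> h.py <<'E'
def snap(n,f):
    from station import get_image,calibration
    c=calibration(n); im,d=get_image(n)
    cv2.imwrite(f"pics/{f}.png",im[:,:,::-1]); np.savez(f"pics/{f}.npz",im=im,d=d,K=c["camera_matrix"],T=c["extrinsics"])
    return im,d,np.array(c["camera_matrix"]),np.array(c["extrinsics"])
E
python3 - <<'E'
from h import *
im,d,K,T=snap("wrist","w1"); W=cloud(d,K,T)
for nm,c,r,z0,z1 in [("board",(.57,.1),.25,.008,.0165),("rails",(.6,.18),.2,.0185,.03)]:
    p=top(W,c,r,z0,z1); print(nm,len(p),np.round(np.median(p[:,2]),4),*rect(p))
E
```

```text
board 10519 0.0123 [557.1 106.3] [210.5 150.1] 89.4 [[480.8999938964844, 1.7999999523162842], [631.0, 0.20000000298023224], [633.2999877929688, 210.6999969482422], [483.29998779296875, 212.39999389648438]]
rails 2270 0.0222 [559.3 173.5] [114.4 149.5] 89.4 [[484.0, 117.19999694824219], [633.4000244140625, 115.5], [634.7000122070312, 229.89999389648438], [485.29998779296875, 231.60000610351562]]
```

View pics/w1.png

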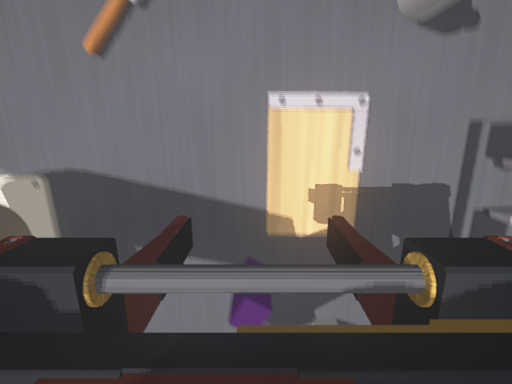

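```bash
python3 -m crank '[{"x":0.017,"y":0.045,"z":0,"roll":0,"claw":0.0878},{"x":0.017,"y":0.045,"z":0,"roll":0,"claw":0.0878},{"x":0.017,"y":0.045,"z":0,"roll":0,"claw":0.0878},{"x":0.017,"y":0.045,"z":0,"roll":0,"claw":0.0878},{"x":0.017,"y":0.045,"z":0,"roll":0,"claw":0.0878}]'
python3 -m crank '[{"x":0.017,"y":0.045,"z":0,"roll":0,"claw":0.0878},{"x":0.017,"y":0.045,"z":0,"roll":0,"claw":0.0878},{"x":0,"y":0,"z":0,"roll":-0.6,"claw":0.0878},{"x":0,"y":0,"z":0,"roll":0,"claw":0.0878},{"x":0,"y":0,"z":0,"roll":0,"claw":0.0878}]'
python3 -c "
from h import *; togo([.590,-.206,.075],0)"
```

```text
time_s: 2.7
tool_pos: [0.5564, -0.117, 0.2853]
tool_rot: [[1.0, 0.005, 0.003], [0.005, -1.0, -0.007], [0.003, 0.007, -1.0]]
force: [1.2, 0.8, 0.0]
finger_gap: 0.0874
time_s: 3.2
tool_pos: [0.5925, -0.2161, 0.2847]
tool_rot: [[1.0, 0.024, 0.002], [0.024, -1.0, -0.007], [0.002, 0.007, -1.0]]
force: [0.1, -0.3, 1.2]
finger_gap: 0.0878
t 3.2 p [0.5925, -0.2161, 0.2847] ang 1.38 zc [0.002, -0.007, -1.0] F [0.1, -0.3, 1.2] gap 0.0878 q [-21.0, 21.1, 89.5, -0.4, 69.1, -22.2]
togo tool mm [-2.6, -11.7, 209.6] roll 1.38
```

```bash
python3 -m crank '[{"x":-0.003,"y":-0.011,"z":0.03,"roll":1.4,"claw":0.0878},{"x":0,"y":0,"z":0.03,"roll":0,"claw":0.0878},{"x":0,"y":0,"z":0.03,"roll":0,"claw":0.0878},{"x":0,"y":0,"z":0.02,"roll":0,"claw":0.0878},{"x":0,"y":0,"z":0,"roll":0,"claw":0.0878}]'
python3 - <<'E'
from h import *
togo([.590,-.206,.075],0)
for n,f in [("wrist","w2"),("side","s2")]:
    im,d,K,T=snap(n,f); W=cloud(d,K,T)
    try:
        p=top(W,(.59,-.206),.05,.113,.127); print(n,len(p),*rect(p)[:3])
    except Exception as e: print(e)
cv2.imwrite("pics/c2.png",np.hstack([load("w2")[0],load("s2")[0]])[:,:,::-1][:, ::1][::1].copy()[:, :])
a=np.hstack([load("w2")[0],load("s2")[0]]); cv2.imwrite("pics/c2.png",cv2.resize(a,(800,300))[:,:,::-1])
E
```

```text
time_s: 3.7
tool_pos: [0.5891, -0.1984, 0.174]
tool_rot: [[1.0, 0.011, 0.005], [0.011, -1.0, -0.007], [0.005, 0.007, -1.0]]
force: [0.1, -0.0, 0.2]
finger_gap: 0.0878
t 3.7 p [0.5891, -0.1984, 0.174] ang 0.65 zc [0.005, -0.007, -1.0] F [0.1, -0.0, 0.2] gap 0.0878 q [-19.6, 27.0, 96.2, -0.3, 56.4, -20.0]
togo tool mm [0.3, 6.9, 99.0] roll 0.65
wrist 2935 [ 592.  -205.6] [44.  50.6] 0.2
side 223 [ 589.7 -207.1] [50.4 48.1] 89.5
```

View pics/c2.png

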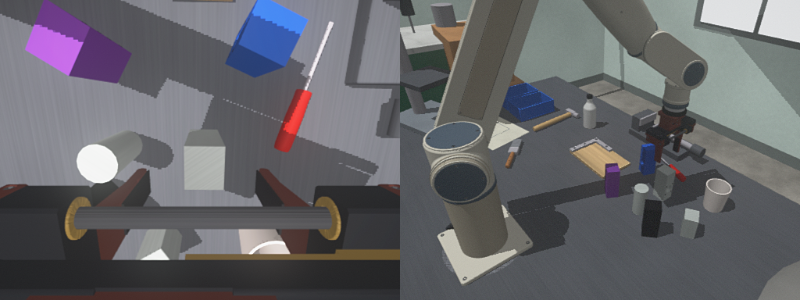

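Wrist view: block top at about (205,165), measured at (0.592,-0.2056) with yaw 0.2°, between the open fingers and clear of the bar and screwdriver. Now I'll descend and grip.

```bash
python3 -m crank '[{"x":0.003,"y":0.007,"z":0.02,"roll":0.5,"claw":0.0878},{"x":0,"y":0,"z":0.03,"roll":0,"claw":0.0878},{"x":0,"y":0,"z":0.03,"roll":0,"claw":0.0878},{"x":0,"y":0,"z":0.018,"roll":0,"claw":0.0878},{"x":0,"y":0,"z":0,"roll":0,"claw":0.06}]'
python3 -c "
from h import *; togo([.592,-.2056,.075],0)"
```

```text
time_s: 4.3
tool_pos: [0.6029, -0.2075, 0.0874]
tool_rot: [[1.0, 0.006, 0.027], [0.007, -1.0, -0.015], [0.027, 0.015, -1.0]]
force: [0.2, -1.0, 1.0]
finger_gap: 0.083
t 4.3 p [0.6029, -0.2075, 0.0874] ang 0.38 zc [0.027, -0.015, -1.0] F [0.2, -1.0, 1.0] gap 0.083 q [-19.9, 34.3, 97.4, -0.4, 46.6, -20.0]
togo tool mm [-11.2, -2.1, 12.1] roll 0.38
```

```bash
python3 -m crank '[{"x":-0.011,"y":-0.002,"z":0,"roll":0.3,"claw":0.0878},{"x":0,"y":0,"z":0,"roll":0,"claw":0.0878},{"x":0,"y":0,"z":0,"roll":0,"claw":0.0878},{"x":0,"y":0,"z":0,"roll":0,"claw":0.0878},{"x":0,"y":0,"z":0,"roll":0,"claw":0.0878}]'
python3 -c "
from h import *; togo([.592,-.2056,.075],0)"
```

```text
time_s: 4.8
tool_pos: [0.5946, -0.2061, 0.0943]
tool_rot: [[0.999, 0.002, 0.036], [0.002, -1.0, -0.018], [0.036, 0.018, -0.999]]
force: [0.5, 0.7, -0.0]
finger_gap: 0.0878
t 4.8 p [0.5946, -0.2061, 0.0943] ang 0.12 zc [0.036, -0.018, -0.999] F [0.5, 0.7, -0.0] gap 0.0878 q [-20.1, 33.0, 98.8, -0.4, 45.9, -19.9]
togo tool mm [-3.3, -0.8, 19.2] roll 0.12
```

```bash
python3 -m crank '[{"x":0,"y":0,"z":0,"roll":0,"claw":0.0878},{"x":0,"y":0,"z":0,"roll":0,"claw":0.0878},{"x":0,"y":0,"z":0,"roll":0,"claw":0.0878},{"x":0,"y":0,"z":0,"roll":0,"claw":0.0878},{"x":0,"y":0,"z":0,"roll":0,"claw":0.0878}]'
python3 -c "
from h import *; togo([.592,-.2056,.075],0)"
```

```text
time_s: 5.3
tool_pos: [0.5951, -0.2063, 0.0948]
tool_rot: [[0.999, 0.001, 0.037], [0.002, -1.0, -0.018], [0.037, 0.018, -0.999]]
force: [0.3, 1.0, -0.3]
finger_gap: 0.0877
t 5.3 p [0.5951, -0.2063, 0.0948] ang 0.12 zc [0.037, -0.018, -0.999] F [0.3, 1.0, -0.3] gap 0.0877 q [-20.1, 33.0, 98.7, -0.4, 46.0, -19.9]
togo tool mm [-3.8, -1.1, 19.7] roll 0.12
```

```bash
python3 -m crank '[{"x":0,"y":0,"z":-0.02,"roll":0,"claw":0.0878},{"x":0,"y":0,"z":-0.02,"roll":0,"claw":0.0878},{"x":0,"y":0,"z":0,"roll":0,"claw":0.0878},{"x":0,"y":0,"z":0,"roll":0,"claw":0.0878},{"x":0,"y":0,"z":0,"roll":0,"claw":0.0878}]'
python3 -c "
from h import *; togo([.592,-.2056,.075],0)"
```

```text
time_s: 5.8
tool_pos: [0.5925, -0.2052, 0.1335]
tool_rot: [[0.999, 0.002, 0.034], [0.002, -1.0, -0.017], [0.034, 0.017, -0.999]]
force: [-0.5, -1.1, -0.4]
finger_gap: 0.0882
t 5.8 p [0.5925, -0.2052, 0.1335] ang 0.12 zc [0.034, -0.017, -0.999] F [-0.5, -1.1, -0.4] gap 0.0882 q [-20.1, 29.8, 98.0, -0.4, 50.1, -19.9]
togo tool mm [-2.5, -0.6, 58.4] roll 0.12
```

```bash
python3 -m crank '[{"x":-0.005,"y":-0.001,"z":0.01,"roll":0,"claw":0.0878},{"x":0,"y":0,"z":0.01,"roll":0,"claw":0.0878},{"x":0,"y":0,"z":0.01,"roll":0,"claw":0.0878},{"x":0,"y":0,"z":0.01,"roll":0,"claw":0.0878},{"x":0,"y":0,"z":0,"roll":0,"claw":0.0878}]'
python3 -c "
from h import *; togo([.592,-.2056,.075],0)"
```

```text
time_s: 6.3
tool_pos: [0.5861, -0.204, 0.0859]
tool_rot: [[1.0, 0.002, 0.028], [0.002, -1.0, -0.015], [0.028, 0.015, -0.999]]
force: [0.4, 0.3, 0.0]
finger_gap: 0.0879
t 6.3 p [0.5861, -0.204, 0.0859] ang 0.11 zc [0.028, -0.015, -0.999] F [0.4, 0.3, 0.0] gap 0.0879 q [-20.2, 33.3, 99.7, -0.4, 45.2, -20.0]
togo tool mm [5.6, 1.4, 11.1] roll 0.11
```

```bash
python3 -m crank '[{"x":0.003,"y":0.001,"z":0.005,"roll":0,"claw":0.0878},{"x":0.002,"y":0,"z":0.005,"roll":0,"claw":0.0878},{"x":0,"y":0,"z":0,"roll":0,"claw":0.0878},{"x":0,"y":0,"z":0,"roll":0,"claw":0.06},{"x":0,"y":0,"z":0,"roll":0,"claw":0.03}]'
python3 -c "
from h import *; togo([.592,-.2056,.075],0)"
```

```text
time_s: 6.8
tool_pos: [0.5924, -0.2054, 0.075]
tool_rot: [[1.0, 0.002, 0.028], [0.002, -1.0, -0.015], [0.028, 0.015, -0.999]]
force: [0.4, -0.2, 0.2]
finger_gap: 0.0753
t 6.8 p [0.5924, -0.2054, 0.075] ang 0.12 zc [0.028, -0.015, -0.999] F [0.4, -0.2, 0.2] gap 0.0753 q [-20.1, 34.7, 99.1, -0.4, 44.5, -19.9]
togo tool mm [-0.4, 0.2, -0.0] roll 0.12
```

```bash
python3 -m crank '[{"x":0,"y":0,"z":0,"roll":0,"claw":0.03},{"x":0,"y":0,"z":0,"roll":0,"claw":0.03},{"x":0,"y":0,"z":0,"roll":0,"claw":0.03},{"x":0,"y":0,"z":0,"roll":0,"claw":0.03},{"x":0,"y":0,"z":0,"roll":0,"claw":0.03}]'
python3 -c "
from h import *; togo([.592,-.2056,.075],0)"
```

```text
time_s: 7.3
tool_pos: [0.592, -0.2055, 0.0763]
tool_rot: [[1.0, 0.002, 0.028], [0.002, -1.0, -0.016], [0.028, 0.016, -0.999]]
force: [0.1, -0.4, 0.3]
finger_gap: 0.0448
t 7.3 p [0.592, -0.2055, 0.0763] ang 0.12 zc [0.028, -0.016, -0.999] F [0.1, -0.4, 0.3] gap 0.0448 q [-20.1, 34.5, 99.1, -0.4, 44.6, -19.9]
togo tool mm [-0.0, 0.1, 1.3] roll 0.12
```

```bash
python3 -m crank '[{"x":0,"y":0,"z":0,"roll":0,"claw":0.03},{"x":0,"y":0,"z":0,"roll":0,"claw":0.03},{"x":0,"y":0,"z":-0.01,"roll":0,"claw":0.03},{"x":0,"y":0,"z":-0.015,"roll":0,"claw":0.03},{"x":0,"y":0,"z":-0.015,"roll":0,"claw":0.03}]'
python3 -c "
from h import *; togo([.592,-.2056,.24],0)"
```

```text
time_s: 7.8
tool_pos: [0.5873, -0.2034, 0.1141]
tool_rot: [[1.0, 0.002, 0.019], [0.002, -1.0, -0.012], [0.019, 0.012, -1.0]]
force: [0.5, -0.3, -7.4]
finger_gap: 0.0436
t 7.8 p [0.5873, -0.2034, 0.1141] ang 0.1 zc [0.019, -0.012, -1.0] F [0.5, -0.3, -7.4] gap 0.0436 q [-20.1, 31.2, 98.6, -0.4, 48.9, -19.9]
togo tool mm [7.1, 3.7, -125.8] roll 0.1
```

```bash
python3 -m crank '[{"x":-0.006,"y":-0.01,"z":0,"roll":0.2,"claw":0.03},{"x":-0.01,"y":-0.02,"z":0,"roll":0.2,"claw":0.03},{"x":-0.01,"y":-0.02,"z":0,"roll":0.3,"claw":0.03},{"x":-0.005,"y":-0.02,"z":0,"roll":0,"claw":0.03},{"x":0,"y":-0.01,"z":0,"roll":0,"claw":0.03}]'
python3 -c "
from h import *; togo([.555,-.04,.114],-.64)"
```

```text
time_s: 8.3
tool_pos: [0.5551, -0.1205, 0.1163]
tool_rot: [[1.0, -0.015, 0.024], [-0.014, -1.0, -0.014], [0.024, 0.013, -1.0]]
force: [1.0, -0.7, -7.7]
finger_gap: 0.0439
t 8.3 p [0.5551, -0.1205, 0.1163] ang -0.83 zc [0.024, -0.014, -1.0] F [1.0, -0.7, -7.7] gap 0.0439 q [-13.2, 27.2, 105.7, -0.6, 45.5, -11.9]
togo tool mm [-1.3, -80.5, 1.2] roll -0.19
```

```bash
python3 -m crank '[{"x":0,"y":-0.015,"z":0,"roll":0,"claw":0.03},{"x":0,"y":-0.02,"z":0,"roll":0,"claw":0.03},{"x":0,"y":-0.02,"z":0,"roll":0,"claw":0.03},{"x":0,"y":-0.01,"z":0,"roll":0,"claw":0.03},{"x":0,"y":-0.005,"z":0,"roll":0,"claw":0.03}]'
python3 - <<'E'
from h import *; togo([.555,-.03,.08],-.64)
a=snap("scene","sc3")[0]; b=snap("side","s3")[0]
cv2.imwrite("pics/c3.png",np.hstack([cv2.resize(a[130:260,150:350],(400,260)),cv2.resize(b[130:280,200:400],(400,260))])[:,:,::-1])
E
```

```text
time_s: 8.8
tool_pos: [0.5568, -0.0454, 0.116]
tool_rot: [[1.0, -0.014, 0.026], [-0.014, -1.0, -0.014], [0.026, 0.014, -1.0]]
force: [-0.5, -0.6, -8.4]
finger_gap: 0.0441
t 8.8 p [0.5568, -0.0454, 0.116] ang -0.79 zc [0.026, -0.014, -1.0] F [-0.5, -0.6, -8.4] gap 0.0441 q [-5.5, 26.6, 107.0, -0.9, 44.9, -4.1]
togo tool mm [-3.0, -15.8, 35.7] roll -0.15
```

View pics/c3.png

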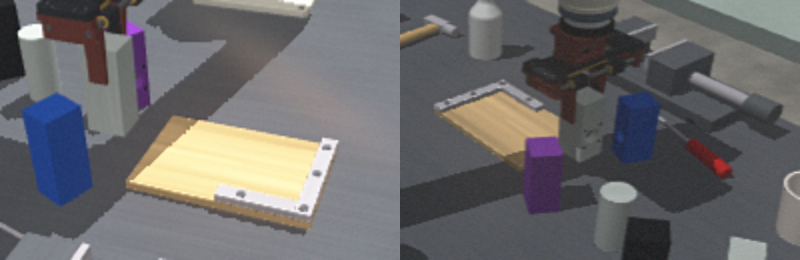

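```bash
python3 -m crank '[{"x":0,"y":-0.005,"z":0.01,"roll":0,"claw":0.03},{"x":-0.001,"y":-0.003,"z":0.01,"roll":0,"claw":0.03},{"x":0,"y":0,"z":0.01,"roll":0,"claw":0.03},{"x":0,"y":0,"z":0.004,"roll":0,"claw":0.03},{"x":0,"y":0,"z":0,"roll":0,"claw":0.03}]'
python3 -c "
from h import *; togo([.555,-.03,.078],-.64)"
```

```text
time_s: 9.4
tool_pos: [0.5566, -0.0399, 0.0779]
tool_rot: [[1.0, -0.016, 0.025], [-0.016, -1.0, -0.014], [0.025, 0.014, -1.0]]
force: [-0.5, 0.0, -8.2]
finger_gap: 0.044
t 9.4 p [0.5566, -0.0399, 0.0779] ang -0.92 zc [0.025, -0.014, -1.0] F [-0.5, 0.0, -8.2] gap 0.044 q [-4.9, 30.1, 107.8, -1.1, 40.5, -3.2]
togo tool mm [-1.7, -9.8, -0.3] roll -0.28
```

Still airborne (−8 N). I'll creep towards the edge.

```bash
python3 -m crank '[{"x":0,"y":-0.004,"z":0,"roll":0,"claw":0.03},{"x":0,"y":-0.003,"z":0,"roll":0,"claw":0.03},{"x":0,"y":-0.003,"z":0,"roll":0,"claw":0.03},{"x":0,"y":-0.002,"z":0,"roll":0,"claw":0.03},{"x":0,"y":0,"z":0,"roll":0,"claw":0.03}]'
python3 -c "
from h import *; togo([.555,-.026,.076],-.64)"
```

```text
time_s: 9.9
tool_pos: [0.5574, -0.0272, 0.0782]
tool_rot: [[1.0, -0.017, 0.026], [-0.017, -1.0, -0.014], [0.026, 0.014, -1.0]]
force: [-0.0, -0.2, -7.9]
finger_gap: 0.0439
t 9.9 p [0.5574, -0.0272, 0.0782] ang -0.96 zc [0.026, -0.014, -1.0] F [-0.0, -0.2, -7.9] gap 0.0439 q [-3.6, 30.1, 107.8, -1.1, 40.5, -1.8]
togo tool mm [-2.5, -1.2, 2.1] roll -0.32
```

```bash
python3 -m crank '[{"x":0,"y":-0.001,"z":0,"roll":0,"claw":0.03},{"x":0,"y":-0.001,"z":0,"roll":0,"claw":0.03},{"x":0,"y":0,"z":0,"roll":0,"claw":0.03},{"x":0,"y":0,"z":0.001,"roll":0,"claw":0.03},{"x":0,"y":0,"z":0,"roll":0,"claw":0.03}]'
python3 -c "
from h import *; togo([.555,-.026,.076],-.64)"
```

```text
time_s: 10.4
tool_pos: [0.5578, -0.025, 0.0777]
tool_rot: [[0.999, -0.017, 0.027], [-0.017, -1.0, -0.015], [0.027, 0.014, -1.0]]
force: [-0.8, 0.6, -7.2]
finger_gap: 0.0441
t 10.4 p [0.5578, -0.025, 0.0777] ang -0.95 zc [0.027, -0.015, -1.0] F [-0.8, 0.6, -7.2] gap 0.0441 q [-3.4, 30.1, 107.9, -1.1, 40.4, -1.6]
togo tool mm [-2.9, 1.0, 1.6] roll -0.31
```

```bash
python3 -m crank '[{"x":0,"y":0,"z":0.001,"roll":0,"claw":0.03},{"x":0,"y":0,"z":0.001,"roll":0,"claw":0.03},{"x":0,"y":0,"z":0.001,"roll":0,"claw":0.03},{"x":0,"y":0,"z":0,"roll":0,"claw":0.03},{"x":0,"y":0,"z":0,"roll":0,"claw":0.03}]'
python3 -c "
from h import *; togo([.555,-.026,.076],-.64)"
```

```text
time_s: 10.9
tool_pos: [0.5583, -0.0251, 0.0774]
tool_rot: [[0.999, -0.017, 0.028], [-0.017, -1.0, -0.015], [0.028, 0.014, -1.0]]
force: [0.8, 0.1, -8.1]
finger_gap: 0.0442
t 10.9 p [0.5583, -0.0251, 0.0774] ang -0.98 zc [0.028, -0.015, -1.0] F [0.8, 0.1, -8.1] gap 0.0442 q [-3.4, 30.2, 107.8, -1.1, 40.4, -1.5]
togo tool mm [-3.3, 0.9, 1.3] roll -0.34
```

```bash
python3 -m crank '[{"x":0,"y":0,"z":0.002,"roll":0,"claw":0.03},{"x":0,"y":0,"z":0.001,"roll":0,"claw":0.03},{"x":0,"y":0,"z":0.001,"roll":0,"claw":0.03},{"x":0,"y":0,"z":0.001,"roll":0,"claw":0.03},{"x":0,"y":0,"z":0.001,"roll":0,"claw":0.03}]'
python3 -c "
from h import *; togo([.555,-.026,.076],-.64)"
```

```text
time_s: 11.4
tool_pos: [0.5587, -0.0252, 0.077]
tool_rot: [[0.999, -0.017, 0.027], [-0.017, -1.0, -0.015], [0.027, 0.014, -1.0]]
force: [-3.9, 0.6, 7.5]
finger_gap: 0.0441
t 11.4 p [0.5587, -0.0252, 0.077] ang -0.98 zc [0.027, -0.015, -1.0] F [-3.9, 0.6, 7.5] gap 0.0441 q [-3.4, 30.3, 107.7, -1.2, 40.4, -1.5]
togo tool mm [-3.7, 0.8, 0.9] roll -0.34
```

```bash
python3 -m crank '[{"x":0,"y":0,"z":0,"roll":0,"claw":0.05},{"x":0,"y":0,"z":0,"roll":0,"claw":0.06},{"x":0,"y":0,"z":0,"roll":0,"claw":0.07},{"x":0,"y":0,"z":0,"roll":0,"claw":0.07},{"x":0,"y":0,"z":0,"roll":0,"claw":0.07}]'
python3 - <<'E'
from h import *; togo([.555,-.026,.16],-.64)
for n,f in [("scene","sc4"),("side","s4")]:
    im,d,K,T=snap(n,f); W=cloud(d,K,T)
    try: p=top(W,(.555,-.026),.04,.112,.128); print(n,len(p),*rect(p)[:3])
    except Exception as e: print(e)
a=load("sc4")[0];b=load("s4")[0]
cv2.imwrite("pics/c4.png",np.hstack([cv2.resize(a[130:260,150:350],(400,260)),cv2.resize(b[130:280,200:400],(400,260))])[:,:,::-1])
E
```

```text
time_s: 11.9
tool_pos: [0.5622, -0.0256, 0.0789]
tool_rot: [[0.999, -0.017, 0.034], [-0.017, -1.0, -0.015], [0.034, 0.015, -0.999]]
force: [0.5, 0.1, 0.2]
finger_gap: 0.0698
t 11.9 p [0.5622, -0.0256, 0.0789] ang -0.97 zc [0.034, -0.015, -0.999] F [0.5, 0.1, 0.2] gap 0.0698 q [-3.4, 30.2, 107.5, -1.2, 40.3, -1.5]
togo tool mm [-4.4, 1.7, -81.3] roll -0.33
scene 192 [551.5 -16.8] [65.9 31.6] 0.7
side 164 [557.6 -35.1] [77.2 46.7] 20.5
```

View pics/c4.png

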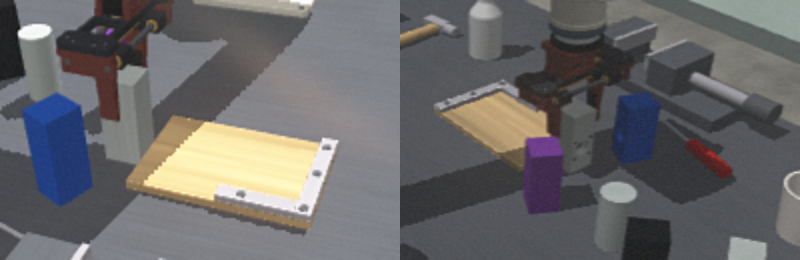

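```bash
python3 -m crank '[{"x":-0.003,"y":0,"z":-0.01,"roll":0,"claw":0.0878},{"x":0,"y":0,"z":-0.02,"roll":0,"claw":0.0878},{"x":0,"y":0,"z":-0.03,"roll":0,"claw":0.0878},{"x":0,"y":0,"z":-0.03,"roll":0,"claw":0.0878},{"x":0,"y":0,"z":-0.02,"roll":0,"claw":0.0878}]'
python3 - <<'E'
from h import *; togo([.557,-.12,.20],0)
for n,f in [("wrist","w5"),("side","s5"),("scene","sc5")]:
    im,d,K,T=snap(n,f); W=cloud(d,K,T)
    try: p=top(W,(.555,-.026),.045,.112,.128); print(n,len(p),*rect(p)[:3])
    except Exception as e: print(e)
a=load("w5")[0];b=load("s5")[0]
cv2.imwrite("pics/c5.png",np.hstack([cv2.resize(a,(400,300)),cv2.resize(b[130:280,200:400],(400,300))])[:,:,::-1])
E
```

```text
time_s: 12.5
tool_pos: [0.5517, -0.0236, 0.1909]
tool_rot: [[1.0, -0.017, 0.025], [-0.017, -1.0, -0.015], [0.026, 0.014, -1.0]]
force: [-0.3, -0.9, 0.2]
finger_gap: 0.088
t 12.5 p [0.5517, -0.0236, 0.1909] ang -0.98 zc [0.025, -0.015, -1.0] F [-0.3, -0.9, 0.2] gap 0.088 q [-3.3, 19.9, 105.1, -0.9, 53.5, -1.7]
togo tool mm [7.2, 96.4, -7.6] roll -0.98
wrist 2609 [561.5 -25.2] [50.2 44.1] 88.9
side 183 [558.6 -27.6] [53.2 45.7] 88.3
scene 277 [559.6 -26.1] [51.3 48. ] 88.5
```

View pics/c5.png

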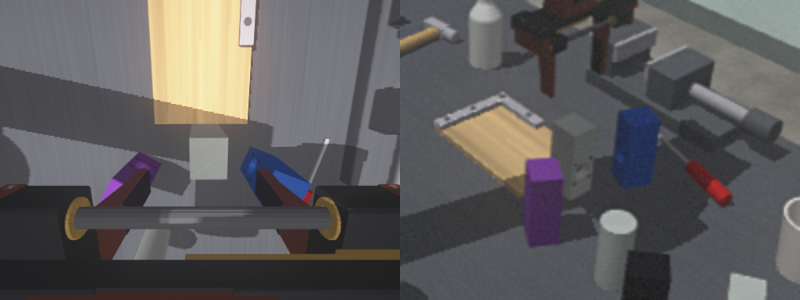

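Block stands at (0.560,-0.026), yaw −1.1°, so y≈−0.027 relative to the edge, released, with the bore facing −y. Next I'll shut the fingers and go behind it.

```bash
python3 -m crank '[{"x":0.004,"y":0.01,"z":0,"roll":0,"claw":0.02},{"x":0.004,"y":0.02,"z":0,"roll":0,"claw":0.0},{"x":0.001,"y":0.02,"z":0,"roll":0,"claw":0.0},{"x":0,"y":0.015,"z":0,"roll":0,"claw":0.0},{"x":0,"y":0.005,"z":0,"roll":0,"claw":0.0}]'
python3 -m crank '[{"x":0,"y":0,"z":0,"roll":0,"claw":0},{"x":0,"y":0,"z":0,"roll":0,"claw":0.0},{"x":0,"y":0,"z":0,"roll":0,"claw":0.0},{"x":0,"y":0,"z":0,"roll":0,"claw":0.0},{"x":0,"y":0,"z":0,"roll":0,"claw":0.0}]'
python3 -c "
from h import *; togo([.560,-.095,.092],-1)"
```

```text
time_s: 13.15
tool_pos: [0.5574, -0.0971, 0.1856]
tool_rot: [[1.0, -0.015, 0.018], [-0.015, -1.0, -0.014], [0.019, 0.013, -1.0]]
force: [-0.0, 0.4, 0.3]
finger_gap: 0.0511
time_s: 13.65
tool_pos: [0.5564, -0.0965, 0.184]
tool_rot: [[1.0, -0.016, 0.015], [-0.016, -1.0, -0.013], [0.016, 0.012, -1.0]]
force: [0.4, 0.4, -0.3]
finger_gap: 0.0114
t 13.65 p [0.5564, -0.0965, 0.184] ang -0.89 zc [0.015, -0.013, -1.0] F [0.4, 0.4, -0.3] gap 0.0114 q [-10.7, 21.6, 103.5, -0.7, 53.9, -9.5]
togo tool mm [2.1, -2.7, 92.0] roll 0.11
```

```bash
python3 -m crank '[{"x":0.002,"y":0,"z":0.015,"roll":0,"claw":0},{"x":0,"y":0,"z":0.02,"roll":0,"claw":0.0},{"x":0,"y":0,"z":0.02,"roll":0,"claw":0.0},{"x":0,"y":0,"z":0.01,"roll":0,"claw":0.0},{"x":0,"y":0,"z":0.01,"roll":0,"claw":0.0}]'
python3 -m crank '[{"x":0,"y":0,"z":0.008,"roll":0,"claw":0},{"x":0,"y":0,"z":0.004,"roll":0,"claw":0.0},{"x":0,"y":0,"z":0.0,"roll":0,"claw":0.0},{"x":0,"y":0,"z":0,"roll":0,"claw":0.0},{"x":0,"y":0,"z":0,"roll":0,"claw":0.0}]'
python3 -c "
from h import *; togo([.560,-.095,.092],-1)"
```

```text
time_s: 14.15
tool_pos: [0.5614, -0.0964, 0.1056]
tool_rot: [[1.0, -0.014, 0.02], [-0.013, -1.0, -0.013], [0.02, 0.013, -1.0]]
force: [-0.5, -0.4, -0.2]
finger_gap: 0.0004
time_s: 14.65
tool_pos: [0.5617, -0.0964, 0.0918]
tool_rot: [[1.0, -0.014, 0.019], [-0.013, -1.0, -0.013], [0.019, 0.013, -1.0]]
force: [-0.7, -0.5, -0.2]
finger_gap: 0.0004
t 14.65 p [0.5617, -0.0964, 0.0918] ang -0.76 zc [0.019, -0.013, -1.0] F [-0.7, -0.5, -0.2] gap 0.0004 q [-10.6, 29.7, 105.8, -0.8, 43.3, -9.3]
togo tool mm [-1.7, -1.4, -0.2] roll 0.24
```

```bash
python3 -m crank '[{"x":0,"y":-0.008,"z":0,"roll":0,"claw":0},{"x":0,"y":-0.008,"z":0,"roll":0,"claw":0.0},{"x":0,"y":-0.005,"z":0,"roll":0,"claw":0.0},{"x":0,"y":-0.005,"z":0,"roll":0,"claw":0.0},{"x":0,"y":-0.005,"z":0,"roll":0,"claw":0.0}]'
python3 -c "
from h import *; togo([.560,-.065,.092],-1)"
```

```text
time_s: 15.15
tool_pos: [0.5631, -0.0631, 0.0931]
tool_rot: [[1.0, -0.014, 0.022], [-0.014, -1.0, -0.013], [0.022, 0.013, -1.0]]
force: [0.1, -0.0, -0.4]
finger_gap: 0.0003
t 15.15 p [0.5631, -0.0631, 0.0931] ang -0.79 zc [0.022, -0.013, -1.0] F [0.1, -0.0, -0.4] gap 0.0003 q [-7.3, 29.3, 106.3, -0.9, 43.1, -5.8]
togo tool mm [-3.1, 1.9, 1.0] roll 0.21
```

```bash
python3 -m crank '[{"x":0,"y":-0.004,"z":0,"roll":0,"claw":0},{"x":0,"y":-0.005,"z":0,"roll":0,"claw":0.0},{"x":0,"y":-0.005,"z":0,"roll":0,"claw":0.0},{"x":0,"y":-0.005,"z":0,"roll":0,"claw":0.0},{"x":0,"y":-0.005,"z":0,"roll":0,"claw":0.0}]'
python3 - <<'E'
from h import *; togo([.560,-.065,.092],-1)
a=snap("scene","sc6")[0]; b=snap("side","s6")[0]
cv2.imwrite("pics/c6.png",np.hstack([cv2.resize(a[130:260,150:350],(400,260)),cv2.resize(b[130:280,200:400],(400,260))])[:,:,::-1])
E
```

```text
time_s: 15.65
tool_pos: [0.5647, -0.0382, 0.094]
tool_rot: [[1.0, -0.013, 0.024], [-0.013, -1.0, -0.015], [0.025, 0.015, -1.0]]
force: [-0.9, -2.3, 2.7]
finger_gap: 0.0003
t 15.65 p [0.5647, -0.0382, 0.094] ang -0.75 zc [0.024, -0.015, -1.0] F [-0.9, -2.3, 2.7] gap 0.0003 q [-4.7, 29.1, 106.5, -1.1, 42.9, -3.1]
togo tool mm [-4.4, 26.9, 2.2] roll 0.25
```

View pics/c6.png

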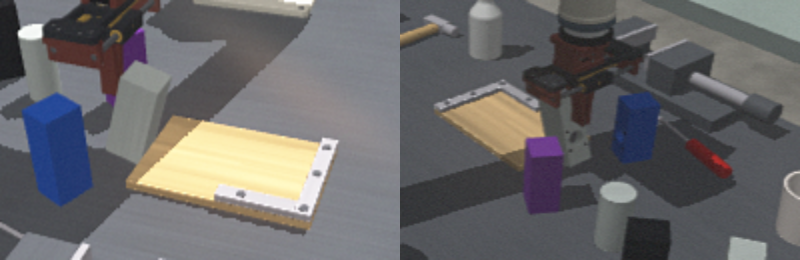

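The block is tipping cleanly with its foot at the edge (scene crop about 140,115).

```bash
python3 -m crank '[{"x":0,"y":-0.006,"z":0,"roll":0,"claw":0},{"x":0,"y":-0.006,"z":0,"roll":0,"claw":0.0},{"x":0,"y":-0.006,"z":0,"roll":0,"claw":0.0},{"x":0,"y":-0.006,"z":0,"roll":0,"claw":0.0},{"x":0,"y":-0.005,"z":0,"roll":0,"claw":0.0}]'
python3 - <<'E'
from h import *; togo([.560,-.065,.092],-1)
a=snap("scene","sc7")[0]; b=snap("side","s7")[0]
cv2.imwrite("pics/c7.png",np.hstack([cv2.resize(a[130:260,150:350],(400,260)),cv2.resize(b[130:280,200:400],(400,260))])[:,:,::-1])
E
```

```text
time_s: 16.25
tool_pos: [0.5637, -0.0058, 0.0922]
tool_rot: [[1.0, -0.014, 0.021], [-0.013, -1.0, -0.014], [0.021, 0.013, -1.0]]
force: [0.8, -0.3, -0.0]
finger_gap: 0.0004
t 16.25 p [0.5637, -0.0058, 0.0922] ang -0.77 zc [0.021, -0.014, -1.0] F [0.8, -0.3, -0.0] gap 0.0004 q [-1.4, 29.2, 106.6, -1.1, 42.9, 0.2]
togo tool mm [-2.9, 59.3, 0.9] roll 0.23
```

View pics/c7.png

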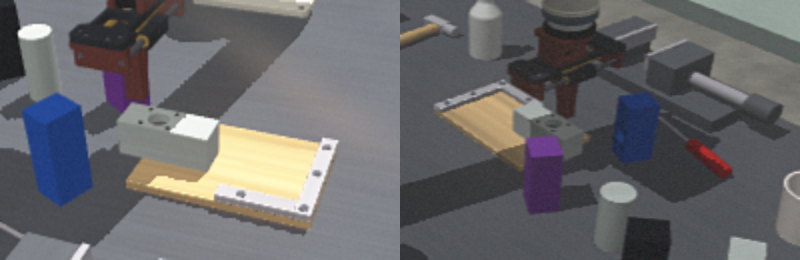

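The block is lying flat with the bore up (scene crop 160,118). I'll raise the tool and measure.

```bash
python3 -m crank '[{"x":-0.003,"y":0,"z":-0.01,"roll":0,"claw":0.0},{"x":0,"y":0,"z":-0.02,"roll":0,"claw":0.0878},{"x":0,"y":0,"z":-0.02,"roll":0,"claw":0.0878},{"x":0,"y":0,"z":-0.02,"roll":0,"claw":0.0878},{"x":0,"y":0,"z":-0.01,"roll":0,"claw":0.0878}]'
python3 - <<'E'
from h import *; togo([.557,.05,.10],-.64)
for n,f in [("wrist","w8"),("side","s8"),("scene","sc8")]:
    im,d,K,T=snap(n,f); W=cloud(d,K,T)
    try: p=top(W,(.56,.05),.09,.055,.07); print(n,len(p),round(float(np.median(p[:,2])),4),*rect(p)[:3])
    except Exception as e: print(e)
    p=top(W,(.57,.1),.25,.008,.0165);print(" board",*rect(p))
    p=top(W,(.6,.18),.2,.0185,.03);print(" rails",*rect(p))
E
```

```text
time_s: 16.85
tool_pos: [0.5567, -0.0048, 0.1751]
tool_rot: [[1.0, -0.013, 0.017], [-0.013, -1.0, -0.014], [0.017, 0.013, -1.0]]
force: [0.7, -0.3, -0.8]
finger_gap: 0.029
t 16.85 p [0.5567, -0.0048, 0.1751] ang -0.74 zc [0.017, -0.014, -1.0] F [0.7, -0.3, -0.8] gap 0.029 q [-1.3, 21.7, 104.9, -1.0, 52.5, 0.0]
togo tool mm [-1.7, -55.8, 74.3] roll -0.1
wrist 4556 0.0623 [562.4  30.9] [120.  44.] 89.0
 board [556.9  95.7] [189.2 150.2] 89.0 [[480.1000061035156, 2.5], [630.2999877929688, -0.30000001192092896], [633.7000122070312, 188.89999389648438], [483.5, 191.60000610351562]]
 rails [622.9 150.1] [70.6 20.3] 89.0 [[612.0999755859375, 115.0], [632.4000244140625, 114.5999984741211], [633.7000122070312, 185.3000030517578], [613.4000244140625, 185.60000610351562]]
side 334 0.0606 [560.   29.6] [125.9  47.3] 88.3
 board [545.3 114.2] [230.2 135.7] 88.7 [[474.8999938964844, 0.699999988079071], [610.5999755859375, -2.4000000953674316], [615.7000122070312, 227.8000030517578], [480.1000061035156, 230.8000030517578]]
 rails [555.  173.5] [115.7 153.4] 89.2 [[477.6000061035156, 116.69999694824219], [631.0, 114.5999984741211], [632.5, 230.3000030517578], [479.1000061035156, 232.3000030517578]]
scene 598 0.063 [560.9  30.2] [121.2  47.3] 89.7
 board [555.4 100.8] [258.4 153.4] 89.2 [[476.8999938964844, -27.200000762939453], [630.2000122070312, -29.5], [634.0, 228.89999389648438], [480.70001220703125, 231.10000610351562]]
 rails [557.  173.2] [114.4 153.9] 88.8 [[478.79998779296875, 117.5999984741211], [632.7000122070312, 114.4000015258789], [635.2000122070312, 228.6999969482422], [481.29998779296875, 232.0]]
```

View pics/w8.png

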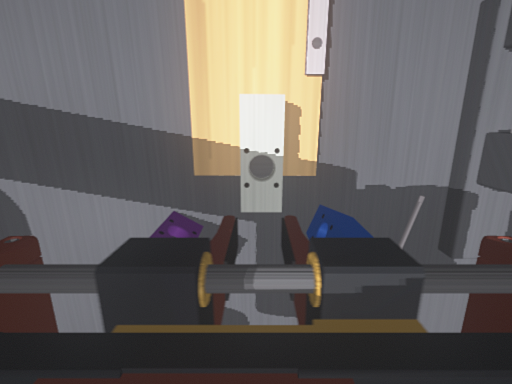

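Wrist view: block top spans (240–284, 95–212), centre (0.5624,0.031), top z 0.062, so it is flat. Its foot overhangs about 30 mm. The corner is at ≈(0.6145,0.2105), so home is ≈(0.592,0.151). I'll move over it.

```bash
python3 -m crank '[{"x":0.003,"y":-0.01,"z":0,"roll":0,"claw":0.0878},{"x":0.002,"y":-0.015,"z":0,"roll":0,"claw":0.0878},{"x":0,"y":-0.012,"z":0.01,"roll":0,"claw":0.0878},{"x":0,"y":-0.006,"z":0.01,"roll":0.2,"claw":0.0878},{"x":0,"y":0,"z":0.01,"roll":0,"claw":0.0878}]'
python3 -c "
from h import *; togo([.562,.041,.033],-1)"
```

```text
time_s: 17.5
tool_pos: [0.5615, 0.0422, 0.1384]
tool_rot: [[1.0, -0.017, 0.013], [-0.016, -1.0, -0.013], [0.013, 0.013, -1.0]]
force: [-0.1, 0.3, 0.8]
finger_gap: 0.0809
t 17.5 p [0.5615, 0.0422, 0.1384] ang -0.94 zc [0.013, -0.013, -1.0] F [-0.1, 0.3, 0.8] gap 0.0809 q [3.5, 25.3, 105.2, -1.1, 48.9, 5.2]
togo tool mm [-0.8, -0.2, 105.4] roll 0.06
```

```bash
python3 -m crank '[{"x":0,"y":0,"z":0.015,"roll":0,"claw":0.0878},{"x":0,"y":0,"z":0.015,"roll":0,"claw":0.0878},{"x":0,"y":0,"z":0.015,"roll":0,"claw":0.0878},{"x":0,"y":0,"z":0.01,"roll":0,"claw":0.0878},{"x":0,"y":0,"z":0.005,"roll":0,"claw":0.0878}]'
python3 -c "
from h import *; togo([.562,.041,.033],-1)"
```

```text
time_s: 18.0
tool_pos: [0.5588, 0.0423, 0.0696]
tool_rot: [[1.0, -0.014, 0.005], [-0.014, -1.0, -0.014], [0.005, 0.014, -1.0]]
force: [-0.3, 0.2, -0.2]
finger_gap: 0.0879
t 18.0 p [0.5588, 0.0423, 0.0696] ang -0.79 zc [0.005, -0.014, -1.0] F [-0.3, 0.2, -0.2] gap 0.0879 q [3.6, 31.5, 106.8, -1.3, 41.5, 5.3]
togo tool mm [3.0, 0.8, 36.7] roll 0.21
```

```bash
python3 -m crank '[{"x":0.002,"y":0,"z":0.01,"roll":0.2,"claw":0.0878},{"x":0.001,"y":0,"z":0.01,"roll":0,"claw":0.0878},{"x":0,"y":0,"z":0.008,"roll":0,"claw":0.0878},{"x":0,"y":0,"z":0.005,"roll":0,"claw":0.0878},{"x":0,"y":0,"z":0.002,"roll":0,"claw":0.0878}]'
python3 -c "
from h import *; togo([.562,.041,.033],-1)"
```

```text
time_s: 18.5
tool_pos: [0.5624, 0.0416, 0.0313]
tool_rot: [[1.0, -0.018, 0.005], [-0.018, -1.0, -0.014], [0.005, 0.014, -1.0]]
force: [-0.9, 0.1, -0.1]
finger_gap: 0.0876
t 18.5 p [0.5624, 0.0416, 0.0313] ang -1.01 zc [0.005, -0.014, -1.0] F [-0.9, 0.1, -0.1] gap 0.0876 q [3.5, 35.4, 106.7, -1.4, 37.6, 5.6]
togo tool mm [-0.4, 0.7, -1.7] roll -0.01
```

```bash
python3 -m crank '[{"x":0,"y":0,"z":0,"roll":0,"claw":0.05},{"x":0,"y":0,"z":0,"roll":0,"claw":0.03},{"x":0,"y":0,"z":0,"roll":0,"claw":0.03},{"x":0,"y":0,"z":0,"roll":0,"claw":0.03},{"x":0,"y":0,"z":0,"roll":0,"claw":0.03}]'
python3 -m crank '[{"x":0,"y":0,"z":0,"roll":0,"claw":0.03},{"x":0,"y":0,"z":0,"roll":0,"claw":0.03},{"x":0,"y":0,"z":0,"roll":0,"claw":0.03},{"x":0,"y":0,"z":0,"roll":0,"claw":0.03},{"x":0,"y":0,"z":0,"roll":0,"claw":0.03}]'
python3 -c "
from h import *; togo([.562,.041,.033],-1)"
```

```text
time_s: 19.0
tool_pos: [0.5632, 0.0416, 0.0323]
tool_rot: [[1.0, -0.018, 0.007], [-0.018, -1.0, -0.014], [0.007, 0.014, -1.0]]
force: [0.5, 0.2, 1.0]
finger_gap: 0.0513
time_s: 19.5
tool_pos: [0.5625, 0.0417, 0.0324]
tool_rot: [[1.0, -0.018, 0.005], [-0.018, -1.0, -0.014], [0.006, 0.014, -1.0]]
force: [-0.3, 0.8, 0.3]
finger_gap: 0.0439
t 19.5 p [0.5625, 0.0417, 0.0324] ang -1.02 zc [0.005, -0.014, -1.0] F [-0.3, 0.8, 0.3] gap 0.0439 q [3.5, 35.3, 106.7, -1.4, 37.7, 5.6]
togo tool mm [-0.5, 0.7, -0.6] roll -0.02
```

```bash
python3 -m crank '[{"x":0,"y":0,"z":-0.003,"roll":0,"claw":0.03},{"x":0,"y":0,"z":-0.003,"roll":0,"claw":0.03},{"x":0,"y":-0.005,"z":0,"roll":0,"claw":0.03},{"x":0.003,"y":-0.01,"z":0,"roll":0,"claw":0.03},{"x":0.004,"y":-0.01,"z":0,"roll":0,"claw":0.03}]'
python3 -c "
from h import *; togo([.592,.1616,.0324],-1)"
```

```text
time_s: 20.0
tool_pos: [0.5671, 0.0671, 0.036]
tool_rot: [[1.0, -0.02, -0.001], [-0.02, -1.0, -0.015], [-0.0, 0.015, -1.0]]
force: [0.9, 0.6, -8.0]
finger_gap: 0.0441
t 20.0 p [0.5671, 0.0671, 0.036] ang -1.14 zc [-0.001, -0.015, -1.0] F [0.9, 0.6, -8.0] gap 0.0441 q [6.0, 35.4, 105.5, -1.3, 39.2, 8.1]
togo tool mm [23.0, -95.0, 2.3] roll -0.14
```

```bash
python3 -m crank '[{"x":0.004,"y":-0.012,"z":-0.001,"roll":-0.1,"claw":0.03},{"x":0.004,"y":-0.015,"z":0,"roll":0,"claw":0.03},{"x":0.003,"y":-0.015,"z":0,"roll":0,"claw":0.03},{"x":0.002,"y":-0.015,"z":0,"roll":0,"claw":0.03},{"x":0.001,"y":-0.01,"z":0,"roll":0,"claw":0.03}]'
python3 - <<'E'
from h import *; togo([.592,.1616,.0324],-1)
im,d,K,T=snap("wrist","w9"); W=cloud(d,K,T)
p=top(W,(.6,.18),.2,.0185,.029);print(" rails",*rect(p))
a=snap("scene","sc9")[0]
cv2.imwrite("pics/c9.png",np.hstack([cv2.resize(im,(400,300)),cv2.resize(a[130:260,170:350],(400,300))])[:,:,::-1])
E
```

```text
time_s: 20.5
tool_pos: [0.5844, 0.1418, 0.0357]
tool_rot: [[1.0, -0.016, 0.0], [-0.016, -1.0, -0.014], [0.001, 0.014, -1.0]]
force: [-0.1, 0.0, -7.3]
finger_gap: 0.0441
t 20.5 p [0.5844, 0.1418, 0.0357] ang -0.93 zc [0.0, -0.014, -1.0] F [-0.1, 0.0, -7.3] gap 0.0441 q [12.9, 37.2, 101.5, -1.2, 41.4, 14.7]
togo tool mm [7.2, -20.0, 3.1] roll 0.07
 rails [558.7 180.7] [101.3 150.8] 88.8 [[482.29998779296875, 131.60000610351562], [633.0999755859375, 128.60000610351562], [635.0999755859375, 229.89999389648438], [484.29998779296875, 232.89999389648438]]
```

View pics/c9.png

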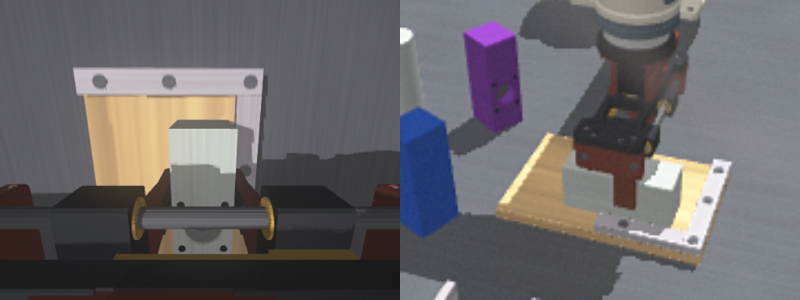

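```bash
python3 -m crank '[{"x":0.002,"y":-0.006,"z":0,"roll":0,"claw":0.03},{"x":0.002,"y":-0.005,"z":0,"roll":0,"claw":0.03},{"x":0,"y":-0.004,"z":0,"roll":0,"claw":0.03},{"x":0,"y":-0.002,"z":0,"roll":0,"claw":0.03},{"x":0,"y":0,"z":0,"roll":0,"claw":0.03}]'
python3 -c "
from h import *; togo([.592,.1616,.0324],-1)"
```

```text
time_s: 21.1
tool_pos: [0.5882, 0.1591, 0.0351]
tool_rot: [[1.0, -0.016, -0.001], [-0.016, -1.0, -0.015], [-0.001, 0.015, -1.0]]
force: [-0.2, -0.9, -7.6]
finger_gap: 0.044
t 21.1 p [0.5882, 0.1591, 0.0351] ang -0.92 zc [-0.001, -0.015, -1.0] F [-0.2, -0.9, -7.6] gap 0.044 q [14.4, 37.8, 100.4, -1.2, 42.1, 16.2]
togo tool mm [3.8, -2.6, 2.7] roll 0.08
```

```bash
python3 -m crank '[{"x":0,"y":-0.002,"z":0,"roll":0,"claw":0.03},{"x":0,"y":-0.001,"z":0,"roll":0,"claw":0.03},{"x":0,"y":-0.001,"z":0,"roll":0,"claw":0.03},{"x":0,"y":0,"z":0,"roll":0,"claw":0.03},{"x":0,"y":0,"z":0,"roll":0,"claw":0.03}]'
python3 -c "
from h import *; togo([.592,.1616,.0324],-1)"
```

```text
time_s: 21.6
tool_pos: [0.5881, 0.1613, 0.0353]
tool_rot: [[1.0, -0.017, -0.002], [-0.017, -1.0, -0.016], [-0.001, 0.016, -1.0]]
force: [0.0, 0.5, -7.7]
finger_gap: 0.0439
t 21.6 p [0.5881, 0.1613, 0.0353] ang -0.98 zc [-0.002, -0.016, -1.0] F [0.0, 0.5, -7.7] gap 0.0439 q [14.7, 37.8, 100.3, -1.3, 42.3, 16.6]
togo tool mm [3.9, -0.4, 2.9] roll 0.02
```

```bash
python3 -m crank '[{"x":0,"y":-0.002,"z":0,"roll":0,"claw":0.03},{"x":0,"y":-0.002,"z":0,"roll":0,"claw":0.03},{"x":0,"y":-0.001,"z":0,"roll":0,"claw":0.03},{"x":0,"y":-0.001,"z":0,"roll":0,"claw":0.03},{"x":0,"y":-0.001,"z":0,"roll":0,"claw":0.03}]'
python3 -c "
from h import *; togo([.592,.1616,.0324],-1)"
```

```text
time_s: 22.1
tool_pos: [0.5882, 0.1618, 0.0357]
tool_rot: [[1.0, -0.015, -0.003], [-0.016, -1.0, -0.025], [-0.003, 0.025, -1.0]]
force: [0.8, -7.1, -5.7]
finger_gap: 0.0437
t 22.1 p [0.5882, 0.1618, 0.0357] ang -0.89 zc [-0.003, -0.025, -1.0] F [0.8, -7.1, -5.7] gap 0.0437 q [14.9, 37.9, 100.1, -2.0, 42.7, 17.3]
togo tool mm [3.8, 0.0, 3.3] roll 0.11
```

End rail contact (Fy −7). Now the side rail.

```bash
python3 -m crank '[{"x":0.002,"y":0,"z":0.001,"roll":0,"claw":0.03},{"x":0.001,"y":0,"z":0.001,"roll":0,"claw":0.03},{"x":0.001,"y":0,"z":0.001,"roll":0,"claw":0.03},{"x":0.001,"y":0,"z":0.001,"roll":0,"claw":0.03},{"x":0.001,"y":0,"z":0,"roll":0,"claw":0.03}]'
python3 -c "
from h import *; togo([.592,.1616,.0324],-1)"
```

```text
time_s: 22.6
tool_pos: [0.5906, 0.1613, 0.0326]
tool_rot: [[1.0, -0.017, -0.012], [-0.017, -1.0, -0.026], [-0.011, 0.027, -1.0]]
force: [-2.7, -1.0, -7.3]
finger_gap: 0.0438
t 22.6 p [0.5906, 0.1613, 0.0326] ang -0.99 zc [-0.012, -0.026, -1.0] F [-2.7, -1.0, -7.3] gap 0.0438 q [14.8, 38.4, 99.4, -1.9, 43.2, 17.2]
togo tool mm [1.4, -0.4, 0.2] roll 0.01
```

```bash
python3 -m crank '[{"x":0,"y":0,"z":0.002,"roll":0,"claw":0.03},{"x":0,"y":0,"z":0.001,"roll":0,"claw":0.03},{"x":0,"y":0,"z":0.001,"roll":0,"claw":0.03},{"x":0,"y":0,"z":0.001,"roll":0,"claw":0.03},{"x":0.0,"y":0,"z":0,"roll":0,"claw":0.03}]'
python3 -c "
from h import *; togo([.592,.1616,.0324],-1)"
```

```text
time_s: 23.1
tool_pos: [0.5906, 0.1614, 0.0327]
tool_rot: [[1.0, -0.017, -0.012], [-0.017, -1.0, -0.026], [-0.011, 0.027, -1.0]]
force: [0.1, -1.2, -9.1]
finger_gap: 0.0439
t 23.1 p [0.5906, 0.1614, 0.0327] ang -0.97 zc [-0.012, -0.026, -1.0] F [0.1, -1.2, -9.1] gap 0.0439 q [14.8, 38.4, 99.4, -1.9, 43.2, 17.2]
togo tool mm [1.4, -0.3, 0.3] roll 0.03
```

```bash
python3 -m crank '[{"x":0,"y":0,"z":0.003,"roll":0,"claw":0.03},{"x":0,"y":0,"z":0.002,"roll":0,"claw":0.03},{"x":0,"y":0,"z":0.002,"roll":0,"claw":0.03},{"x":0,"y":0,"z":0.002,"roll":0,"claw":0.03},{"x":0.0,"y":0,"z":0.002,"roll":0,"claw":0.03}]'
python3 -c "
from h import *; togo([.592,.1616,.0324],-1)"
```

```text
time_s: 23.6
tool_pos: [0.5904, 0.1613, 0.0322]
tool_rot: [[1.0, -0.015, -0.012], [-0.016, -0.999, -0.028], [-0.012, 0.028, -1.0]]
force: [-9.3, -2.7, 15.7]
finger_gap: 0.0439
t 23.6 p [0.5904, 0.1613, 0.0322] ang -0.89 zc [-0.012, -0.028, -1.0] F [-9.3, -2.7, 15.7] gap 0.0439 q [14.9, 38.5, 99.4, -2.0, 43.2, 17.2]
togo tool mm [1.6, -0.3, -0.3] roll 0.11
```

```bash
python3 -m crank '[{"x":0,"y":0,"z":0,"roll":0,"claw":0.047},{"x":0,"y":0,"z":0,"roll":0,"claw":0.055},{"x":0,"y":0,"z":0,"roll":0,"claw":0.065},{"x":0,"y":0,"z":0,"roll":0,"claw":0.07},{"x":0.0,"y":0,"z":0,"roll":0,"claw":0.07}]'
python3 -m crank '[{"x":0,"y":0,"z":-0.01,"roll":0,"claw":0.07},{"x":0,"y":0,"z":-0.02,"roll":0,"claw":0.07},{"x":0,"y":0,"z":-0.03,"roll":0,"claw":0.07},{"x":0,"y":0,"z":-0.04,"roll":0,"claw":0.07},{"x":0.0,"y":0.03,"z":-0.03,"roll":0,"claw":0.07}]'
python3 - <<'E'
from h import *; togo([.592,.1016,.18],-1)
for n,f in [("wrist","w10"),("side","s10"),("scene","sc10")]:
    im,d,K,T=snap(n,f); W=cloud(d,K,T)
    p=top(W,(.59,.15),.09,.055,.07); print(n,len(p),round(float(np.median(p[:,2])),4),*rect(p))
    p=top(W,(.6,.18),.2,.0185,.029);print(" rails",*rect(p))
E
```

```text
time_s: 24.1
tool_pos: [0.5953, 0.1633, 0.035]
tool_rot: [[1.0, -0.014, -0.002], [-0.014, -1.0, -0.025], [-0.001, 0.025, -1.0]]
force: [-0.3, -0.4, 0.0]
finger_gap: 0.0696
time_s: 24.6
tool_pos: [0.5927, 0.1379, 0.1668]
tool_rot: [[1.0, -0.011, -0.01], [-0.012, -1.0, -0.026], [-0.01, 0.026, -1.0]]
force: [1.5, -0.4, 0.4]
finger_gap: 0.0701
t 24.6 p [0.5927, 0.1379, 0.1668] ang -0.66 zc [-0.01, -0.026, -1.0] F [1.5, -0.4, 0.4] gap 0.0701 q [12.7, 27.1, 97.2, -1.6, 56.6, 14.2]
togo tool mm [-0.4, 36.6, -12.2] roll 0.34
wrist 4553 0.0624 [591.1 150.3] [120.5  44.1] 88.9 [[567.9000244140625, 90.5999984741211], [611.9000244140625, 89.69999694824219], [614.2999877929688, 210.10000610351562], [570.2999877929688, 211.0]]
 rails [558.5 173.7] [115.2 150.2] 89.0 [[482.3999938964844, 117.4000015258789], [632.5999755859375, 114.69999694824219], [634.5999755859375, 229.89999389648438], [484.3999938964844, 232.60000610351562]]
side 283 0.0605 [588.8 149.2] [124.5  48.7] 88.5 [[562.7999877929688, 87.5999984741211], [611.5, 86.30000305175781], [614.7000122070312, 210.8000030517578], [566.0999755859375, 212.0]]
 rails [543.9 158.2] [ 98.1 159.4] 11.1 [[480.3999938964844, 227.0], [511.20001220703125, 70.5999984741211], [607.4000244140625, 89.5], [576.7000122070312, 245.89999389648438]]
scene 714 0.0632 [589.3 149.4] [120.7  47.1] 89.2 [[564.9000244140625, 89.4000015258789], [612.0, 88.69999694824219], [613.7000122070312, 209.39999389648438], [566.5999755859375, 210.0]]
 rails [557.4 161.2] [138.6 152.9] 88.9 [[479.6000061035156, 93.4000015258789], [632.5, 90.4000015258789], [635.2000122070312, 229.0], [482.29998779296875, 232.0]]
```

View pics/w10.png

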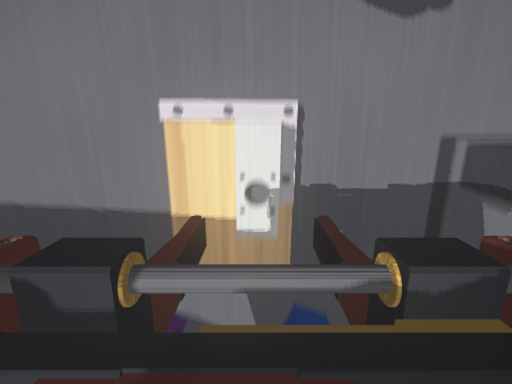

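In one wrist picture the block corner is at (0.6143,0.2101) and the rail inner corner at (0.6143,0.2103), with yaws matching. I'll do one still check that the block is seated and the bystanders haven't moved.

```bash
python3 -m crank '[{"x":0,"y":0,"z":-0.02,"roll":0,"claw":0.07},{"x":0,"y":0,"z":0,"roll":0,"claw":0.07},{"x":0,"y":0,"z":0,"roll":0,"claw":0.07},{"x":0,"y":0,"z":0,"roll":0,"claw":0.07},{"x":0.0,"y":0,"z":0,"roll":0,"claw":0.07}]'
python3 - <<'E'
from h import *; st()
im,d,K,T=snap("wrist","w11"); W=cloud(d,K,T)
p=top(W,(.59,.15),.09,.055,.07); print(len(p),round(float(np.median(p[:,2])),4),round(float(np.ptp(np.percentile(p[:,2],[2,98]))),4),*rect(p))
p=top(W,(.6,.18),.2,.0185,.029);print(" rails",*rect(p))
im2,d,K,T=snap("scene","sc11"); W=cloud(d,K,T); W0=cloud(*load("scene0")[1:])
for nm,c,r,z0,z1 in [("blue",(.655,-.06),.05,.113,.127),("purple",(.465,-.07),.05,.113,.127),("round",(.472,-.204),.05,.1,.112),("plain",(.531,-.358),.06,.074,.088)]:
    print(nm,rect(top(W,c,r,z0,z1))[0],rect(top(W0,c,r,z0,z1))[0])
cv2.imwrite("pics/c11.png",np.hstack([cv2.resize(im[80:260,130:330],(400,360)),cv2.resize(im2,(400,360))])[:,:,::-1])
E
```

```text
time_s: 25.25
tool_pos: [0.5902, 0.1364, 0.1819]
tool_rot: [[1.0, -0.016, -0.016], [-0.016, -0.999, -0.027], [-0.015, 0.028, -0.999]]
force: [0.1, 0.4, -0.2]
finger_gap: 0.07
t 25.25 p [0.5902, 0.1364, 0.1819] ang -0.94 zc [-0.016, -0.027, -0.999] F [0.1, 0.4, -0.2] gap 0.07 q [12.6, 25.9, 96.8, -1.6, 58.5, 14.3]
4145 0.0624 0.003 [591.  150.2] [120.1  44.1] 88.9 [[567.9000244140625, 90.5], [612.0, 89.69999694824219], [614.2000122070312, 209.8000030517578], [570.0999755859375, 210.60000610351562]]
 rails [558.7 173.3] [114.6 149.9] 89.0 [[482.70001220703125, 117.30000305175781], [632.5999755859375, 114.69999694824219], [634.5999755859375, 229.3000030517578], [484.70001220703125, 231.89999389648438]]
blue [652.4 -71.4] [652.5 -71.3]
purple [451.6 -80. ] [452.7 -79.4]
round [ 467.4 -207.5] [ 468.5 -206.6]
plain [ 523.  -372.9] [ 522.7 -373.1]
```

View pics/c11.png

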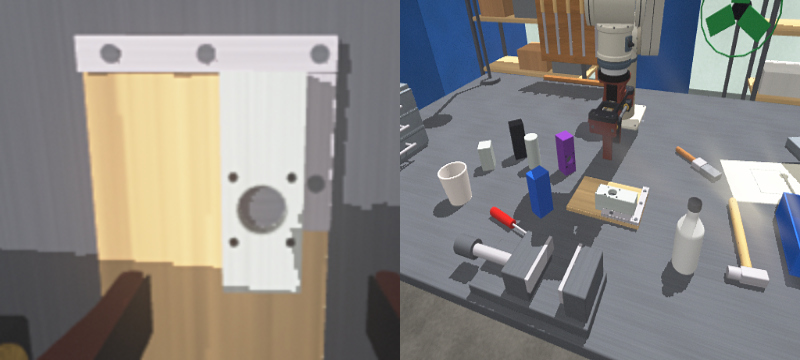

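The block is flush with both rails (left crop 220–305, 72–290), bore up, and nothing else has moved. Handing in.

```bash
python3 -c "
from station import *; print(hand_in())"
```

```text
the job is handed in; nothing more can be done
None
```

The block is home in the corner, lying flat with the bore up and touching both rails. I handed the job in at about 25 s of the 72 s allowed; the hand-in gave no verdict.

- **Standing:** I stood the block upright at the board's open edge and let go. Its centre measured about 27 mm in front of the edge, inside the 22–34 mm band.
- **Tipping:** I pushed high on the bored face with the fingers shut, and it fell flat onto the board with the bore up. About 30 mm of its foot overhung the edge, rather than the 12 mm expected. It still lay flat and stable.
- **Setting home:** I gripped it again as it lay and moved it until I felt both rails.
- **Last checks:** In the last wrist picture its corner is within about 0.2 mm of the inner rail corner, its length is within about 0.1° of the side rail, and its top is at 62 mm.
- **Other things:** The round bar, the plain block and the blue and purple look-alikes measured within about 1.5 mm of where they started. The pot, bottle, screwdriver, brush and hammer I only checked by eye in the last scene picture, and they look unmoved.

The tool tilted by up to 2° during moves, which the interface cannot correct. It did not affect the result.

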